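Locate a setting ring and snap the toggle clamp shut

TASK

With the fingertips, push the dark setting ring along the fixture plate until it rests against both locating pins; then push the red clamp handle over past its centre so that the clamp snaps shut and its pad holds the ring down. Only push: do not grip or lift the ring or the handle, do not ram them, and do not throw the clamp before the ring is home. Leave the other loose things where they are.

Things in the scene. Friction and masses are not known exactly. Their poses are not given: they have to be found in the camera images.
- fixture: fixed bright metal tooling plate, 230 x 230 mm, 12 mm thick, flat on the worktop, turned up to 25 degrees. Origin on its underside (worktop height) directly below the nest centre; x = direction in which the ring is pushed home, z up. Plate spans x -155 to 75, y -65 to 165 mm. Screw heads 4 mm high in its corners
- nest (a point): point on the plate's top face (12 mm above the worktop) where the ring's centre lies when the ring touches both pins; axes as the fixture's
- pin_left (a point): foot of the left locating pin on the plate's top face, at fixture x 29.7, y +29.7 mm; steel pin 12 mm in diameter, 15 mm above the plate
- pin_right (a point): foot of the right locating pin on the plate's top face, at fixture x 29.7, y -29.7 mm; steel pin 12 mm in diameter, 15 mm above the plate
- clamp_hinge (a point): middle of the clamp's hinge axis, at fixture x 0, y 130, 53 mm above the worktop; the axis runs along the fixture's x. Steel cheeks (to 66 mm above the worktop) stand round it, 32 mm along x by 34 mm along y, on a foot 56 x 56 mm, 5 mm thick
- ring: loose dark grey setting ring lying flat on the plate, 72 mm outside diameter, hole about 30 mm, 18 mm high, 0.3 to 0.5 kg; origin at the centre of its underside. It starts 55 to 85 mm from the nest on the fixture's -x side, up to 12 mm to either side
- clamp_angle (a joint): angle (rad) of the clamp lever; arm, pad and red handle turn as one. 0 = open (arm up, handle leaning outward, away from the ring), about 1.35 = shut with the pad on the ring, 1.39 = end stop. A spring drives it away from about 0.65 to either side, about 0.4 N m at the ends: 5 to 10 N of sideways push on the ball starts it; past that it snaps shut by itself
- clamp_lever: the bent over-centre clamp lever as one moving part: steel arm 130 mm long with a rubber pad at its end, and red handle; origin on the hinge axis, at point clamp_hinge
- clamp_knob (a point): red clamp handle, round bar 17 mm thick with a 24 mm ball at its end; this point is the ball's centre, 90 mm from the hinge axis. Open, it leans 25 degrees outward: ball at fixture y 168, 135 mm above the worktop. It swings in the fixture's y-z plane at x 0; shut, the ball is at y 59, 108 mm up. Close it by pushing towards the fixture's -y from the outside
- clamp_pad (a point): black rubber pad, 50 mm diameter, 8 mm thick, at the end of the clamp arm (130 mm long); this point is the centre of its pressing face. Open, it stands raised beside the nest (top about 200 mm above the worktop, at fixture y 70 mm or more); shut, it lies on the ring's top over the nest
- bar: loose ground steel parallel bar, 12 x 55 x 12 mm, lying on the plate's near left part, clear of the ring's path; leave alone; origin at underside centre
- plug: loose plug gauge, 24 mm diameter, 146 mm high, standing on the worktop beyond the plate; leave alone; origin at underside centre
Not all that is in view belongs to the job. Leave any brown look-alike of the ring alone.

How it is judged:
On the way, in this order (a step that is already met when the one before it is completed fails the run):
1. the ring is pushed home against the pins, the clamp still open (horizontal distance between ring and nest below 0.004 m and value of joint clamp_angle below 0.4 rad), for 0.2 s.
2. the clamp is snapped shut on the ring (value of joint clamp_angle above 1.25 rad and contact force between clamp_lever and ring above 1.5 N), for 0.2 s.
At the end, for the whole second after the job is handed in: The ring lies flat on the plate against both pins (centre within 4 mm of the nest), at rest, and the clamp is shut (lever above 1.25 rad) with its pad pressing on the ring with more than 1.5 N (all of step 2 and horizontal distance between ring and nest below 0.004 m and z of ring in the frame of nest below 0.003 m and angle between ring's own z axis and vertical below 0.05 rad and linear speed of ring below 0.01 m/s); the robot touches nothing.
It fails at once if the ring is lifted more than 6 mm off the plate or tipped (z of ring in the frame of nest above 0.006 m or angle between ring's own z axis and vertical above 0.2 rad).
It fails at once if the ring or the handle is squeezed or rammed with more than 35 N (contact force between the fingers and ring above 35 N or contact force between the fingers and clamp_lever above 35 N).
It fails at once if the clamp is thrown past its centre while the ring is not home (value of joint clamp_angle above 0.8 rad and horizontal distance between ring and nest above 0.006 m).
It fails at once if another loose thing is moved by more than 15 mm (distance of any of bar, plug from where it was at the start of the episode above 0.015 m).
It also fails if it takes over 51 s, if anything falls off the work surface, if the arm or the gripper's body presses on something with over 40 N, if the wrist force passes 120 N, or if a joint passes its speed limit or range.

ROBOT

A 7-joint arm with a two-finger parallel gripper is mounted at the origin on a cart in front of the work surface, level with it; the furniture and walls round the work are solid. World frame = base frame: x ahead of the robot, y to its left, z up, the work surface at z = 0. Lengths are in m, angles in rad, forces in N, time in s.
With the tool pointing down it reaches from about 0.4 to 0.85 m from the base axis. Payload 10.4 kg.
Tool frame: the origin (TCP) lies midway between the tips of the shut fingers; the grasp point (between the pads) lies 19 mm behind it (r.tcp_to_grasp is the z of the grasp point in the tool frame, in m); z points along the fingers, x is the direction in which the jaws open and shut, and the axes are right-handed (so a half turn about z gives the same grasp; the last joint's range is limited). The gripper opens to 87 mm and grips with 3 to 60 N. Pads are 19 mm wide; open, the fingers measure 117 mm over their backs; the gripper's body (75 mm by 190 mm) begins 51 mm behind the grasp point.
Start: joints at [-1.156, 0.332, -0.065, 1.46, 0.022, 1.35, -0.088], TCP at [0.265, 0.566, 0.223] pointing down, gripper open.
Joint ranges: [-2.6, 2.6], [-0.5, 2.12], [-1.47, 1.34], [0.16, 2.42], [-1.27, 4.41], [0.06, 2.06], [-2.6, 2.6]. Speed limits (rad/s): [2.22, 2.22, 2.79, 2.79, 3.14, 3.14, 3.14].

INTERFACE

Orientations are given as a unit quaternion [x, y, z, w].
In Python, from bench import r, camera, close_job gives the robot as it stands. The module is installed in compiled form; this text tells all that it offers.
- The arm moves only by the shell command python3 -m crank 'ROWS' [FORCE]. ROWS is JSON, a list of rows, each an object of numbers: "x", "y", "z": the shift along the tool's x, y, z scaled (see below); "ax", "ay", "az": the turn, a rotation vector about the tool's x, y, z scaled (see below); "claw": the closure, from -1 (fully open) to 1 (shut), so that 0 is half open. A call has exactly 5 rows; each row is the pose to reach, as a shift and turn from the pose commanded when the call began, along the tool's axes at that moment; what a row does not reach only later rows make up. The controller multiplies each number of a shift by 1 m and each number of a turn by 2 rad. A row lasts 1/12 s, in which the tool goes at most 41.7 mm and 7.16 degrees, less where a joint would pass 70% of its speed; a pose out of reach is approached as far as the arm can. A call with a number of a shift or a turn outside -1 to 1 is refused whole. A call with a gripper value outside its range is refused whole. The fingers move at their own pace and stop on an object; FORCE is the grip in N (left out, the last holds). Time passes only in rows, so rows that repeat a pose let the fingers close, or fill a call up. It gives the time, the measured TCP pose, the force and the opening at its end, in the units of the state.
- r.read_state(): the state, without advancing time (a new reading comes with each control period).
- camera(name): name is "side" or "top" or "wrist"; returns a dict with "color" (384x512x3 uint8, blue, green, red), "fx", "fy", "cx", "cy" (pixels), "eye" and "orientation" of the camera in the world. Camera axes: x right, y down, z forward; pixel columns grow to the right and rows downward; lengths in m; the calibration is good to about 2 mm. The wrist camera is an equidistant fisheye: a pixel r from the principal point sees the ray r / f radians off the axis. A picture is of the moment at which its call begins. There is no depth.
- close_job(): hands the job in, once; it reports no verdict.
The state is a dict: "time": time; "joint_positions": joint angles; "joint_vel": joint speeds; "joint_torque": joint torques, N m; "ee_pos": TCP position; "eef_rot": TCP orientation; "ft_force": force on the tool from outside, world axes, zero at the start; "torque": the same for the moment, N m; "width": finger opening in m.
Only numpy, scipy, OpenCV 4.12 (cv2) and the standard library are available. Lean on these libraries where they do the work, as an engineer would, in place of code of your own. Each camera call takes 0.05 s, during which the arm holds its last target. There are 200 camera calls.

## Working session

There is one attempt and no reset: what is moved stays moved. The work goes in short steps, Python scripts to look and compute and a shell command to move; the robot and the scene stay as the last step left them, time stands still between calls to the robot, and variables do not carry over. Pictures are saved under pics/ and viewed, about 8 in all and at most 12, crops included, and the job is handed in when it is done.

```bash
mkdir -p pics
cat > h.py <<'E'
import numpy as np, cv2
from scipy.spatial.transform import Rotation as R
from bench import r, camera
def ray(c,u,v):
    d=np.array([(u-c["cx"])/c["fx"],(v-c["cy"])/c["fy"],1.]); return R.from_quat(c["orientation"]).apply(d)
def onz(c,u,v,z):
    d=ray(c,u,v); e=np.array(c["eye"]); return e+d*(z-e[2])/d[2]
def proj(c,p):
    q=R.from_quat(c["orientation"]).inv().apply(np.array(p)-c["eye"]); return q[0]/q[2]*c["fx"]+c["cx"], q[1]/q[2]*c["fy"]+c["cy"]
E
python3 - <<'E'
from h import *
import pickle
d={}
for n in("side","top"):
    c=camera(n); d[n]=c; print(n,c["fx"],c["cx"],c["cy"],c["eye"],c["orientation"])
pickle.dump(d,open("c0.pkl","wb"))
cv2.imwrite("pics/a.png",cv2.resize(d["top"]["color"],(800,600)))
cv2.imwrite("pics/b.png",cv2.resize(d["side"]["color"],(800,600)))
s=r.read_state();print(s)
print(R.from_quat(s["eef_rot"]).as_matrix().round(3))
E
```

```text
side 407.1299029179009 251.74563845259632 191.38812794524097 [0.38706096 0.89492053 0.45871816] [-0.10109966  0.82675944 -0.55002143  0.06102555]
top 384.3330211311412 254.9424775977901 188.67000350353283 [0.46301887 0.09363896 1.02480051] [ 0.70912186 -0.70283585  0.03802919 -0.04149376]
{'time': 0.1, 'joint_positions': array([-1.15559771,  0.33282684, -0.06469569,  1.46084802,  0.02161015,
        1.34988424, -0.08849023]), 'joint_vel': array([ 0.00114053, -0.00137908, -0.00013695, -0.00292075,  0.0008297 ,
        0.00027664,  0.00106784]), 'joint_torque': array([ 2.02581105e-03, -6.24536848e+01,  2.48451205e-02, -3.90716743e+01,
       -6.13552518e-02,  3.65398068e-02,  8.04012507e-05]), 'ee_pos': array([0.2648315 , 0.56574447, 0.22182658]), 'eef_rot': array([ 8.43777742e-01,  5.36692388e-01, -5.17274924e-04,  3.68909002e-04]), 'ft_force': array([-0.38626232,  0.28789364, -0.18791119]), 'torque': array([ 0.02749895,  0.01478096, -0.00863655]), 'width': 0.08710730689501335}
[[ 0.424  0.906 -0.   ]
 [ 0.906 -0.424 -0.001]
 [-0.001  0.    -1.   ]]
```

View pics/a.png

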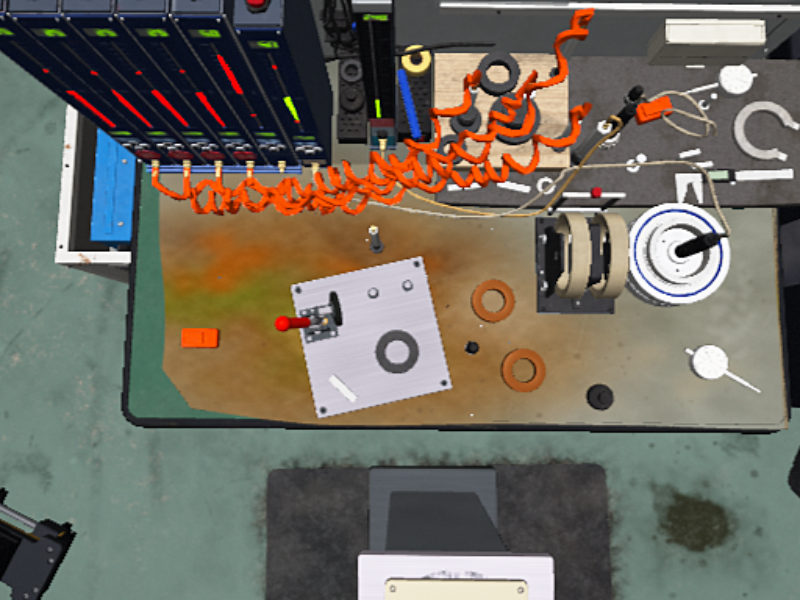

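View pics/b.png

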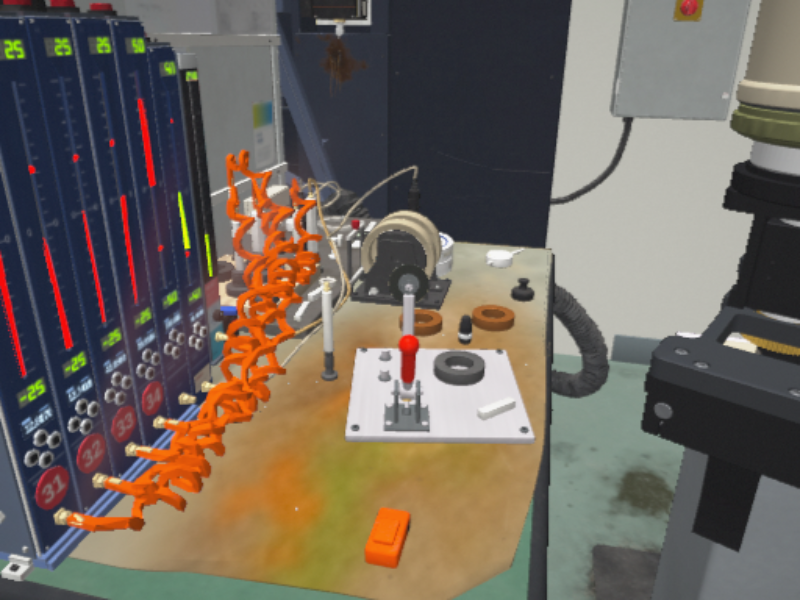

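The top view (800x600) shows:
- Plate: corners at about (291,284), (417,258), (451,386) and (320,416).
- Pins: (373,293) and (407,286).
- Red knob: (282,323).
- Bar: (342,388).
- Plug: foot near (376,248).

Three things could be the ring: the dark grey one at (397,352) on the plate, and brown ones at (493,300) and (523,370) off it. The dark one on the plate fits the description. I'll confirm it with a crop and measure.

Run:
```python
from h import *
import pickle
d=pickle.load(open("c0.pkl","rb")); c=d["top"]; im=c["color"]
hsv=cv2.cvtColor(im,cv2.COLOR_BGR2HSV)
S=.64
# plate
m=((hsv[...,1]<45)&(hsv[...,2]>120)).astype(np.uint8); m[:160]=0;m[275:]=0;m[:,:180]=0;m[:,295:]=0
m=cv2.morphologyEx(m,cv2.MORPH_CLOSE,np.ones((5,5)))
k=max(cv2.findContours(m,0,2)[0],key=cv2.contourArea)
box=cv2.boxPoints(cv2.minAreaRect(cv2.convexHull(k)))
P=np.array([onz(c,u,v,.012)[:2] for u,v in box]); print("plate",box.round(1).tolist(),P.round(4).tolist(),[np.linalg.norm(P[i]-P[i-1]).round(4) for i in range(4)])
# ring
m=((hsv[...,2]<100)).astype(np.uint8); m[:205]=0;m[245:]=0;m[:,:232]=0;m[:,275:]=0
k=max(cv2.findContours(m,0,2)[0],key=cv2.contourArea); (u,v),rad=cv2.minEnclosingCircle(k)
M=cv2.moments(cv2.convexHull(k)); u,v=M["m10"]/M["m00"],M["m01"]/M["m00"]
ring=onz(c,u,v,.026); print("ring",u,v,rad,ring,"dia",2*rad/384*(1.025-.03))
# knob both views
kn=[]
for n in d:
    h=cv2.cvtColor(d[n]["color"],cv2.COLOR_BGR2HSV); m=(((h[...,0]<5)|(h[...,0]>175))&(h[...,1]>180)&(h[...,2]>90)).astype(np.uint8)
    q=np.array([282,323] if n=="top" else [409,344])*.64; mm=np.zeros_like(m); x,y=q.astype(int); mm[y-14:y+14,x-14:x+14]=m[y-14:y+14,x-14:x+14]
    if n=="top": mm[:,190:]=0
    else: mm[y+8:]=0
    ys,xs=np.nonzero(mm); print(n,xs.min(),xs.max(),ys.min(),ys.max()); kn.append((d[n],(xs.min()+xs.max())/2,(ys.min()+ys.max())/2))
A=[];b=[]
for cc,u,v in kn:
    w=ray(cc,u,v); w/=np.linalg.norm(w); Q=np.eye(3)-np.outer(w,w); A.append(Q); b.append(Q@cc["eye"])
print("knob",np.linalg.solve(sum(A),sum(b)))
# fixture frame from the plate corners: centre at fixture (-.04,.05)
for pu in((373,293),(407,286)): print("pin",onz(c,pu[0]*.64,pu[1]*.64,.027))
e=[P[i]-P[i-1] for i in range(4)]
ex=max(e,key=lambda t:t[0]); ex/=np.linalg.norm(ex); ey=np.array([-ex[1],ex[0]])
o=P.mean(0)+.04*ex-.05*ey; print("yaw",np.degrees(np.arctan2(ex[1],ex[0])),"nest",o,"ex",ex)
f=lambda x,y:o+x*ex+y*ey
print("pins pred",f(.0297,.0297),f(.0297,-.0297),"knob pred",f(0,.168),"ring fix",(ring[:2]-o)@ex,(ring[:2]-o)@ey)
bar=onz(c,342*.64,388*.64,.024)[:2]-o;print("bar fix",bar@ex,bar@ey); pl=onz(c,376*.64,250*.64,0)[:2]-o; print("plug fix",pl@ex,pl@ey)
cv2.imwrite("pics/c.png",cv2.resize(im[150:280,170:350],None,fx=4,fy=4,interpolation=cv2.INTER_CUBIC))
```

```text
plate [[184.0, 182.60000610351562], [270.20001220703125, 163.1999969482422], [289.29998779296875, 248.10000610351562], [203.0, 267.5]] [[0.5921, 0.288], [0.6462, 0.0589], [0.4223, 0.0083], [0.3706, 0.2319]] [np.float64(0.2285), np.float64(0.2353), np.float64(0.2295), np.float64(0.2295)]
ring 253.74084249084248 224.94139194139194 13.675832748413086 [0.48137702 0.10130361 0.026     ] dia 0.07087215408682822
side 255 267 214 227
top 176 189 202 211
knob [0.5194763  0.26624743 0.13337878]
pin [0.57840566 0.14148702 0.027     ]
pin [0.59069924 0.08469802 0.027     ]
yaw 14.194733207206356 nest [0.55882216 0.10812596] ex [0.9694679  0.24521827]
pins pred [0.58033238 0.14420214] [0.59489834 0.08661575] knob pred [0.51762549 0.27099657] ring fix -0.07675354827826736 0.012376913173110553
bar fix -0.11376326931105384 0.11381113417404529
plug fix 0.1022278087572309 0.005602789797500996
```

View pics/c.png

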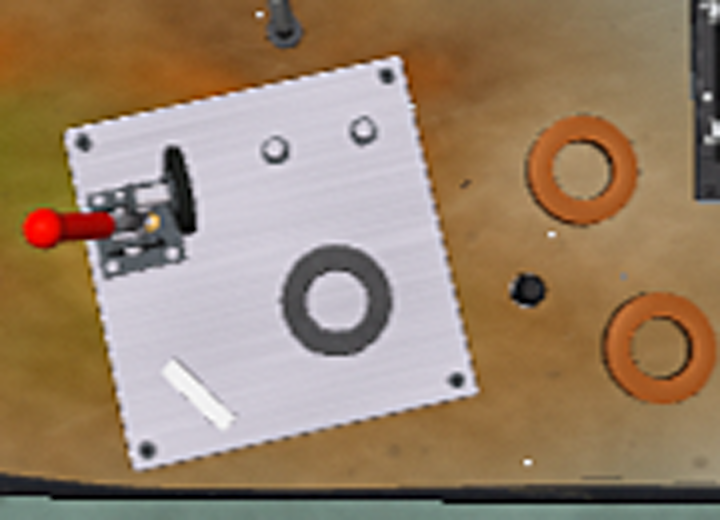

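The crop confirms the target: the only dark grey ring is on the plate at crop (337,300), and the brown ones lie off it. The ring measures about 71 mm across and sits at fixture (-75, +12). The pins, corners and knob agree to within about 3 mm.

I'll push with the shut fingers and the jaw axis along the push line, so the 190 mm body stays clear of the raised clamp pad.

```bash
cat >> h.py <<'E'
yaw=np.radians(13.2); ex=np.array([np.cos(yaw),np.sin(yaw)]); ey=np.array([-ex[1],ex[0]]); nest=np.array([.557,.1068])
def go(fx,fy,z,head):  # print the rows' numbers for fixture x,y, height, tool-x heading (deg, in fixture)
    s=r.read_state(); Rt=R.from_quat(s["eef_rot"]); p=nest+fx*ex+fy*ey; a=yaw+np.radians(head)
    T=R.from_matrix(np.array([[np.cos(a),np.sin(a),0],[np.sin(a),-np.cos(a),0],[0,0,-1]]))
    q=s["ee_pos"][:2]-nest
    print("t",s["time"].__round__(2),"fix now",(q@ex).round(4),(q@ey).round(4),s["ee_pos"][2].round(4),"F",s["ft_force"].round(1),
     "shift",Rt.inv().apply(np.r_[p,z]-s["ee_pos"]).round(4),"turn/2",((Rt.inv()*T).as_rotvec()/2).round(3))
E
python3 -m crank '[{"x":-0.11,"y":0.1,"az":0.2,"claw":1},{"x":-0.11,"y":0.1,"az":0.3,"claw":1},{"x":-0.13,"y":0.12,"az":0.4,"claw":1},{"x":-0.16,"y":0.14,"az":0.53,"claw":1},{"x":-0.16,"y":0.14,"az":0.53,"claw":1}]' 10
python3 -c "
from h import *
go(-.155,.024,.1,-9)"
```

```text
t 0.1 fix now -0.1796 0.5135 0.2218 F [-0.4  0.3 -0.2] shift [-0.3688  0.3226  0.1223] turn/2 [0.    0.001 0.53 ]schema error: expected keys x, y, z, ax, ay, az, claw
```

```bash
python3 -m crank '[{"x":-0.16,"y":0.14,"z":0,"ax":0,"ay":0,"az":0.53,"claw":1},{"x":-0.16,"y":0.14,"z":0,"ax":0,"ay":0,"az":0.53,"claw":1},{"x":-0.16,"y":0.14,"z":0,"ax":0,"ay":0,"az":0.53,"claw":1},{"x":-0.16,"y":0.14,"z":0,"ax":0,"ay":0,"az":0.53,"claw":1},{"x":-0.16,"y":0.14,"z":0,"ax":0,"ay":0,"az":0.53,"claw":1}]' 10
python3 -c "
from h import *
go(-.155,.024,.1,-9)"
```

```text
time: 0.52
ee_pos: [0.3228, 0.3638, 0.2221]
eef_rot: [0.969, 0.248, -0.0, 0.0]
ft_force: [0.8, -0.0, 1.1]
width: 0.0617
t 0.52 fix now -0.1693 0.3037 0.2221 F [ 0.8 -0.   1.1] shift [-0.0611  0.2733  0.1221] turn/2 [0.    0.    0.214]
```

```bash
python3 -m crank '[{"x":-0.06,"y":0.27,"z":0,"ax":0,"ay":0,"az":0.21,"claw":1},{"x":-0.06,"y":0.27,"z":0,"ax":0,"ay":0,"az":0.21,"claw":1},{"x":-0.06,"y":0.27,"z":0,"ax":0,"ay":0,"az":0.21,"claw":1},{"x":-0.06,"y":0.27,"z":0,"ax":0,"ay":0,"az":0.21,"claw":1},{"x":-0.06,"y":0.27,"z":0,"ax":0,"ay":0,"az":0.21,"claw":1}]' 10
python3 -c "
from h import *
go(-.155,.024,.1,-9)"
```

```text
time: 0.93
ee_pos: [0.3821, 0.1642, 0.2224]
eef_rot: [0.999, 0.042, -0.0, -0.0]
ft_force: [1.3, 1.2, -0.0]
width: 0.0282
t 0.93 fix now -0.1572 0.0958 0.2224 F [ 1.3  1.2 -0. ] shift [0.0126 0.0708 0.1224] turn/2 [-0.     0.     0.006]
```

```bash
python3 -m crank '[{"x":0.013,"y":0.04,"z":0.02,"ax":0,"ay":0,"az":0.006,"claw":1},{"x":0.013,"y":0.071,"z":0.04,"ax":0,"ay":0,"az":0.006,"claw":1},{"x":0.013,"y":0.071,"z":0.07,"ax":0,"ay":0,"az":0.006,"claw":1},{"x":0.013,"y":0.071,"z":0.1,"ax":0,"ay":0,"az":0.006,"claw":1},{"x":0.013,"y":0.071,"z":0.12,"ax":0,"ay":0,"az":0.006,"claw":1}]' 10
python3 - <<'E'
from h import *
go(-.155,.0245,.021,-9)
c=camera("wrist"); cv2.imwrite("pics/d.png",c["color"])
print(c["fx"],c["cx"],c["cy"],c["eye"],c["orientation"])
E
```

```text
time: 1.35
ee_pos: [0.4003, 0.0956, 0.1002]
eef_rot: [0.999, 0.037, -0.001, 0.0]
ft_force: [-0.7, 0.4, -0.2]
width: 0.0015
t 1.35 fix now -0.1551 0.0249 0.1002 F [-0.7  0.4 -0.2] shift [0.0003 0.0003 0.0792] turn/2 [0.    0.001 0.001]
297.3186396354542 259.4529883707182 188.14565481198193 [0.39631681 0.17623786 0.26294304] [0.9882044  0.03671603 0.00475593 0.14859807]
```

View pics/d.png

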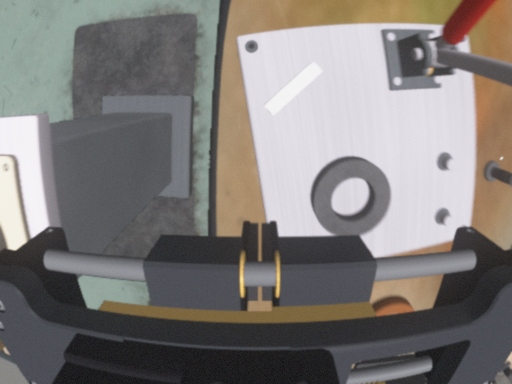

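The wrist view shows the ring at (350,199), the pin tops at (444,161) and (443,217), and the shut fingers behind the ring. I'll measure from these and drop to pushing height.

```bash
cat >> h.py <<'E'
def wray(c,u,v,z):
    a=np.array([(u-c["cx"])/c["fx"],(v-c["cy"])/c["fy"]]); t=np.linalg.norm(a); d=np.r_[a/t*np.sin(t),np.cos(t)]
    d=R.from_quat(c["orientation"]).apply(d); e=np.array(c["eye"]); p=e+d*(z-e[2])/d[2]; return p
def fix(p): q=np.array(p)[:2]-nest; return np.array([q@ex,q@ey]).round(4)
def topring():
    c=camera("top"); im=c["color"]; h=cv2.cvtColor(im,cv2.COLOR_BGR2HSV)
    return c
E
python3 -m crank '[{"x":0,"y":0,"z":0.02,"ax":0,"ay":0,"az":0,"claw":1},{"x":0,"y":0,"z":0.04,"ax":0,"ay":0,"az":0,"claw":1},{"x":0,"y":0,"z":0.06,"ax":0,"ay":0,"az":0,"claw":1},{"x":0,"y":0,"z":0.075,"ax":0,"ay":0,"az":0,"claw":1},{"x":0,"y":0,"z":0.079,"ax":0,"ay":0,"az":0,"claw":1}]' 10
python3 - <<'E'
from h import *
im=cv2.imread("pics/d.png"); c=dict(fx=297.3186,fy=297.3186,cx=259.453,cy=188.1457,eye=[0.39631681,0.17623786,0.26294304],orientation=[0.9882044,0.03671603,0.00475593,0.14859807])
print("ring",wray(c,350,197,.030),fix(wray(c,350,197,.030)))
for p in((444,161),(443,217)): print("pin",fix(wray(c,*p,.027)))
for p in((251,46),): print("screw",fix(wray(c,*p,.016)))
go(-.13,.02,.021,-9)
E
```

```text
time: 1.82
ee_pos: [0.4002, 0.0964, 0.0222]
eef_rot: [0.999, 0.038, -0.001, 0.001]
ft_force: [0.4, -0.1, -0.1]
width: 0.0002
ring [0.47896055 0.10261251 0.03      ] [-0.0769  0.0137]
pin [0.0211 0.0321]
pin [ 0.0229 -0.0252]
screw [-0.1407  0.1498]
t 1.82 fix now -0.155 0.0256 0.0222 F [ 0.4 -0.1 -0.1] shift [0.0256 0.0017 0.0011] turn/2 [0.001 0.001 0.002]
```

```bash
python3 -m crank '[{"x":0.005,"y":0,"z":0,"ax":0,"ay":0,"az":0,"claw":1},{"x":0.01,"y":0,"z":0,"ax":0,"ay":0,"az":0,"claw":1},{"x":0.015,"y":0,"z":0,"ax":0,"ay":0,"az":0,"claw":1},{"x":0.02,"y":0,"z":0,"ax":0,"ay":0,"az":0,"claw":1},{"x":0.025,"y":0,"z":0,"ax":0,"ay":0,"az":0,"claw":1}]'
python3 -m crank '[{"x":0.004,"y":0,"z":0,"ax":0,"ay":0,"az":0,"claw":1},{"x":0.008,"y":0,"z":0,"ax":0,"ay":0,"az":0,"claw":1},{"x":0.012,"y":0,"z":0,"ax":0,"ay":0,"az":0,"claw":1},{"x":0.016,"y":0,"z":0,"ax":0,"ay":0,"az":0,"claw":1},{"x":0.02,"y":0,"z":0,"ax":0,"ay":0,"az":0,"claw":1}]'
python3 -m crank '[{"x":0.004,"y":0,"z":0,"ax":0,"ay":0,"az":0,"claw":1},{"x":0.008,"y":0,"z":0,"ax":0,"ay":0,"az":0,"claw":1},{"x":0.012,"y":0,"z":0,"ax":0,"ay":0,"az":0,"claw":1},{"x":0.016,"y":0,"z":0,"ax":0,"ay":0,"az":0,"claw":1},{"x":0.02,"y":0,"z":0,"ax":0,"ay":0,"az":0,"claw":1}]'
python3 - <<'E'
from h import *
go(-.1,.02,.021,-9)
c=camera("wrist"); cv2.imwrite("pics/e.png",c["color"]); 
import pickle; pickle.dump(c,open("e.pkl","wb"))
E
```

```text
time: 2.23
ee_pos: [0.4275, 0.0989, 0.0243]
eef_rot: [0.999, 0.038, 0.001, -0.0]
ft_force: [0.4, 0.6, -0.6]
width: 0.0008
time: 2.65
ee_pos: [0.446, 0.1001, 0.0234]
eef_rot: [0.999, 0.038, -0.001, 0.0]
ft_force: [-3.9, -0.7, 1.6]
width: 0.0005
time: 3.07
ee_pos: [0.4666, 0.1016, 0.0235]
eef_rot: [0.999, 0.038, -0.0, -0.0]
ft_force: [-2.4, 0.4, -0.2]
width: 0.0007
t 3.07 fix now -0.0892 0.0156 0.0235 F [-2.4  0.4 -0.2] shift [-0.0113 -0.0027  0.0025] turn/2 [-0.     0.     0.001]
```

View pics/e.png

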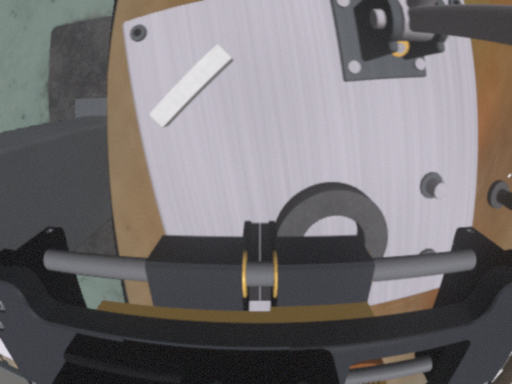

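The wrist view shows the ring against the finger, centred near (332,237), with about 3 N of push. I'll carry on in smaller steps and watch the force.

```bash
python3 -m crank '[{"x":0.004,"y":0,"z":0.001,"ax":0,"ay":0,"az":0,"claw":1},{"x":0.008,"y":0,"z":0.002,"ax":0,"ay":0,"az":0,"claw":1},{"x":0.012,"y":0,"z":0.003,"ax":0,"ay":0,"az":0,"claw":1},{"x":0.016,"y":0,"z":0.003,"ax":0,"ay":0,"az":0,"claw":1},{"x":0.02,"y":0,"z":0.003,"ax":0,"ay":0,"az":0,"claw":1}]'
python3 -m crank '[{"x":0.003,"y":0,"z":0,"ax":0,"ay":0,"az":0,"claw":1},{"x":0.006,"y":0,"z":0,"ax":0,"ay":0,"az":0,"claw":1},{"x":0.009,"y":0,"z":0,"ax":0,"ay":0,"az":0,"claw":1},{"x":0.012,"y":0,"z":0,"ax":0,"ay":0,"az":0,"claw":1},{"x":0.015,"y":0,"z":0,"ax":0,"ay":0,"az":0,"claw":1}]'
python3 - <<'E'
from h import *
import pickle; c=pickle.load(open("e.pkl","rb")); print("ring at e",fix(wray(c,332,237,.03)),"pin",fix(wray(c,439,190,.027)))
go(-.1,.02,.021,-9)
c=camera("side"); im=c["color"]; cv2.imwrite("pics/f.png",cv2.resize(im[200:300,210:350],None,fx=5,fy=5,interpolation=cv2.INTER_CUBIC))
pickle.dump(c,open("f.pkl","wb"))
E
```

```text
time: 3.53
ee_pos: [0.4866, 0.1031, 0.0204]
eef_rot: [0.999, 0.038, 0.0, 0.0]
ft_force: [-1.2, -0.6, -0.6]
width: 0.0008
time: 3.95
ee_pos: [0.5014, 0.1043, 0.0205]
eef_rot: [0.999, 0.038, 0.0, -0.0]
ft_force: [-2.3, 0.2, -0.4]
width: 0.0005
ring at e [-0.0443  0.0108] pin [0.031  0.0277]
t 3.95 fix now -0.0547 0.0103 0.0205 F [-2.3  0.2 -0.4] shift [-0.0462 -0.0027 -0.0005] turn/2 [-0.    -0.     0.001]
```

View pics/f.png

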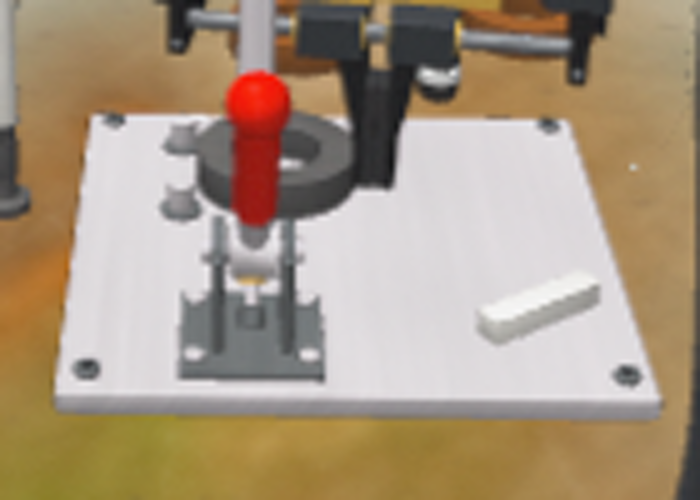

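The side crop shows the ring about 10 mm short of the pins, with the finger behind it. I'll finish the push slowly.

```bash
python3 -m crank '[{"x":0.0015,"y":0,"z":0,"ax":0,"ay":0,"az":0,"claw":1},{"x":0.003,"y":0,"z":0,"ax":0,"ay":0,"az":0,"claw":1},{"x":0.0045,"y":0,"z":0,"ax":0,"ay":0,"az":0,"claw":1},{"x":0.006,"y":0,"z":0,"ax":0,"ay":0,"az":0,"claw":1},{"x":0.007,"y":0,"z":0,"ax":0,"ay":0,"az":0,"claw":1}]'
python3 -m crank '[{"x":0.0005,"y":0,"z":0,"ax":0,"ay":0,"az":0,"claw":1},{"x":0.001,"y":0,"z":0,"ax":0,"ay":0,"az":0,"claw":1},{"x":0.0015,"y":0,"z":0,"ax":0,"ay":0,"az":0,"claw":1},{"x":0.002,"y":0,"z":0,"ax":0,"ay":0,"az":0,"claw":1},{"x":0.002,"y":0,"z":0,"ax":0,"ay":0,"az":0,"claw":1}]'
```

```text
time: 4.42
ee_pos: [0.5082, 0.1049, 0.0206]
eef_rot: [0.999, 0.038, 0.0, -0.0]
ft_force: [-2.2, -0.6, 0.8]
width: 0.0006
time: 4.83
ee_pos: [0.5101, 0.105, 0.0206]
eef_rot: [0.999, 0.038, 0.0, -0.0]
ft_force: [-3.1, 0.3, 2.1]
width: 0.0005
```

```bash
python3 -m crank '[{"x":0.0005,"y":0,"z":0,"ax":0,"ay":0,"az":0,"claw":1},{"x":0.001,"y":0,"z":0,"ax":0,"ay":0,"az":0,"claw":1},{"x":0.0015,"y":0,"z":0,"ax":0,"ay":0,"az":0,"claw":1},{"x":0.002,"y":0,"z":0,"ax":0,"ay":0,"az":0,"claw":1},{"x":0.002,"y":0,"z":0,"ax":0,"ay":0,"az":0,"claw":1}]'
python3 -m crank '[{"x":0.0005,"y":0,"z":0,"ax":0,"ay":0,"az":0,"claw":1},{"x":0.001,"y":0,"z":0,"ax":0,"ay":0,"az":0,"claw":1},{"x":0.0015,"y":0,"z":0,"ax":0,"ay":0,"az":0,"claw":1},{"x":0.0015,"y":0,"z":0,"ax":0,"ay":0,"az":0,"claw":1},{"x":0.0015,"y":0,"z":0,"ax":0,"ay":0,"az":0,"claw":1}]'
```

```text
time: 5.25
ee_pos: [0.5122, 0.1051, 0.0205]
eef_rot: [0.999, 0.038, 0.0, -0.0]
ft_force: [-2.9, -0.5, 1.8]
width: 0.0002
time: 5.67
ee_pos: [0.5135, 0.1052, 0.0205]
eef_rot: [0.999, 0.038, -0.0, -0.0]
ft_force: [-3.7, 0.7, 2.2]
width: 0.0003
```

```bash
python3 -m crank '[{"x":0.0005,"y":0,"z":0,"ax":0,"ay":0,"az":0,"claw":1},{"x":0.001,"y":0,"z":0,"ax":0,"ay":0,"az":0,"claw":1},{"x":0.0015,"y":0,"z":0,"ax":0,"ay":0,"az":0,"claw":1},{"x":0.0015,"y":0,"z":0,"ax":0,"ay":0,"az":0,"claw":1},{"x":0.0015,"y":0,"z":0,"ax":0,"ay":0,"az":0,"claw":1}]'
python3 -m crank '[{"x":0.0005,"y":0,"z":0,"ax":0,"ay":0,"az":0,"claw":1},{"x":0.001,"y":0,"z":0,"ax":0,"ay":0,"az":0,"claw":1},{"x":0.001,"y":0,"z":0,"ax":0,"ay":0,"az":0,"claw":1},{"x":0.001,"y":0,"z":0,"ax":0,"ay":0,"az":0,"claw":1},{"x":0.001,"y":0,"z":0,"ax":0,"ay":0,"az":0,"claw":1}]'
python3 - <<'E'
from h import *
c=camera("side"); im=c["color"]; cv2.imwrite("pics/g.png",cv2.resize(im[205:265,230:310],None,fx=8,fy=8,interpolation=cv2.INTER_CUBIC))
E
```

```text
time: 6.08
ee_pos: [0.514, 0.1054, 0.0203]
eef_rot: [0.999, 0.038, -0.001, -0.0]
ft_force: [-7.7, -0.4, 5.5]
width: 0.0007
time: 6.5
ee_pos: [0.5141, 0.1054, 0.0201]
eef_rot: [0.999, 0.038, -0.002, -0.0]
ft_force: [-11.9, -0.3, 8.2]
width: 0.0005
```

View pics/g.png

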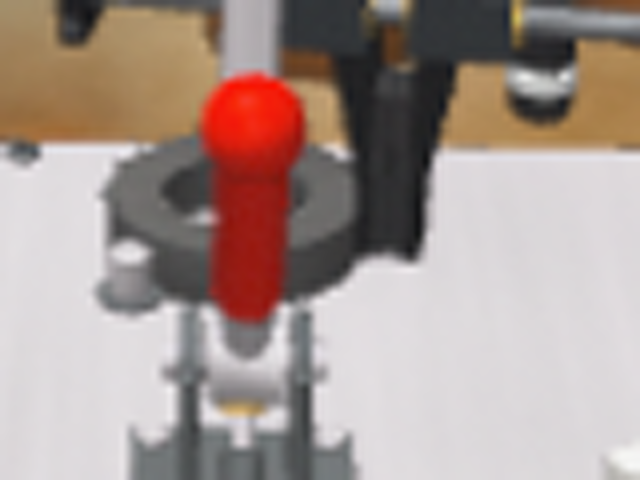

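Force rose to 12 N and the tool stopped. The side crop shows the ring against the left pin at crop (128,270), with the right pin hidden behind the ring. I'll back off, rise, and check from the top on the way to the handle.

```bash
python3 -m crank '[{"x":-0.005,"y":0,"z":0,"ax":0,"ay":0,"az":0,"claw":1},{"x":-0.03,"y":0,"z":0,"ax":0,"ay":0,"az":0,"claw":1},{"x":-0.06,"y":0,"z":-0.02,"ax":0,"ay":0,"az":0,"claw":1},{"x":-0.09,"y":0,"z":-0.05,"ax":0,"ay":0,"az":0,"claw":1},{"x":-0.12,"y":0,"z":-0.08,"ax":0,"ay":0,"az":0,"claw":1}]'
python3 -m crank '[{"x":0,"y":0,"z":-0.04,"ax":0,"ay":0,"az":0,"claw":1},{"x":0,"y":0,"z":-0.08,"ax":0,"ay":0,"az":0,"claw":1},{"x":0,"y":0,"z":-0.12,"ax":0,"ay":0,"az":0,"claw":1},{"x":0,"y":-0.04,"z":-0.15,"ax":0,"ay":0,"az":0,"claw":1},{"x":0,"y":-0.08,"z":-0.15,"ax":0,"ay":0,"az":0,"claw":1}]'
python3 -m crank '[{"x":0,"y":-0.2,"z":0,"ax":0,"ay":0,"az":0,"claw":1},{"x":0,"y":-0.2,"z":0,"ax":0,"ay":0,"az":0,"claw":1},{"x":0,"y":-0.2,"z":0,"ax":0,"ay":0,"az":0,"claw":1},{"x":0,"y":-0.2,"z":0,"ax":0,"ay":0,"az":0,"claw":1},{"x":0,"y":-0.2,"z":0,"ax":0,"ay":0,"az":0,"claw":1}]'
python3 - <<'E'
from h import *
import pickle
go(0,.25,.25,0)
c=camera("top"); pickle.dump(c,open("g.pkl","wb")); im=c["color"]
cv2.imwrite("pics/h.png",cv2.resize(im[150:280,170:300],None,fx=4.6,fy=4.6,interpolation=cv2.INTER_CUBIC))
E
```

```text
time: 6.97
ee_pos: [0.3963, 0.0957, 0.0996]
eef_rot: [0.999, 0.038, 0.0, 0.001]
ft_force: [-0.2, 1.8, 2.1]
width: 0.0005
time: 7.38
ee_pos: [0.3947, 0.1709, 0.2548]
eef_rot: [0.999, 0.035, 0.004, -0.003]
ft_force: [1.7, 0.5, 0.4]
width: 0.0004
time: 7.8
ee_pos: [0.376, 0.3738, 0.249]
eef_rot: [0.999, 0.039, 0.001, -0.001]
ft_force: [1.0, -0.0, 0.2]
width: 0.0002
t 7.8 fix now -0.1153 0.3013 0.249 F [ 1.  -0.   0.2] shift [ 0.1217  0.0332 -0.0009] turn/2 [-0.001 -0.001 -0.076]
```

View pics/h.png

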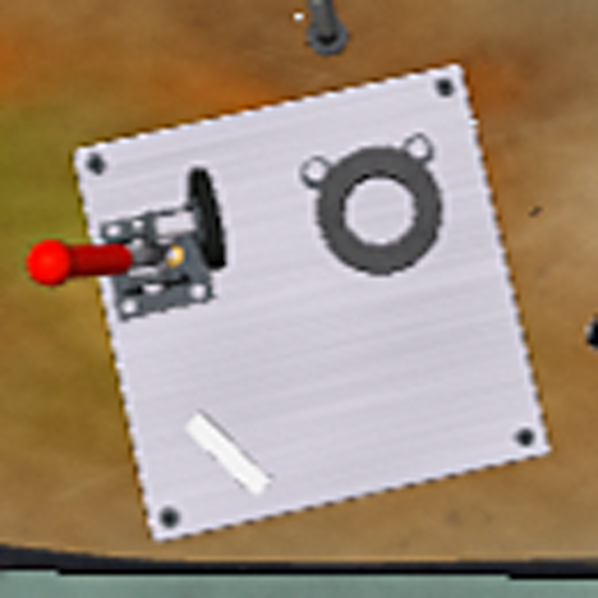

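In the top crop the ring at (379,210) touches both pins, at (316,170) and (418,148). The centre distances are about 42 mm, as they should be, so it is home. The bar and clamp are unchanged. Next I'll move outside the red knob.

```bash
python3 -m crank '[{"x":0.122,"y":0.03,"z":0,"ax":0,"ay":0,"az":-0.076,"claw":1},{"x":0.122,"y":0.03,"z":0,"ax":0,"ay":0,"az":-0.076,"claw":1},{"x":0.122,"y":0.03,"z":0,"ax":0,"ay":0,"az":-0.076,"claw":1},{"x":0.122,"y":0.03,"z":0,"ax":0,"ay":0,"az":-0.076,"claw":1},{"x":0.122,"y":0.03,"z":0,"ax":0,"ay":0,"az":-0.076,"claw":1}]'
python3 -m crank '[{"x":0,"y":0,"z":0.03,"ax":0,"ay":0,"az":0,"claw":1},{"x":0,"y":0,"z":0.06,"ax":0,"ay":0,"az":0,"claw":1},{"x":0,"y":0,"z":0.09,"ax":0,"ay":0,"az":0,"claw":1},{"x":0,"y":0,"z":0.115,"ax":0,"ay":0,"az":0,"claw":1},{"x":0,"y":0,"z":0.126,"ax":0,"ay":0,"az":0,"claw":1}]'
python3 - <<'E'
from h import *
go(0,.2,.123,0)
c=camera("side"); im=c["color"]; cv2.imwrite("pics/i.png",cv2.resize(im[130:290,180:350],None,fx=3.7,fy=3.7,interpolation=cv2.INTER_CUBIC))
E
```

```text
time: 8.27
ee_pos: [0.5036, 0.3478, 0.2481]
eef_rot: [0.994, 0.111, 0.001, 0.001]
ft_force: [-0.1, -0.2, -0.1]
width: 0.0004
time: 8.68
ee_pos: [0.4983, 0.3494, 0.1197]
eef_rot: [0.993, 0.114, -0.002, 0.001]
ft_force: [-0.4, 0.1, 0.3]
width: 0.0003
t 8.68 fix now -0.0017 0.2496 0.1197 F [-0.4  0.1  0.3] shift [ 0.0018  0.0496 -0.0033] turn/2 [ 0.001  0.002 -0.001]
```

View pics/i.png

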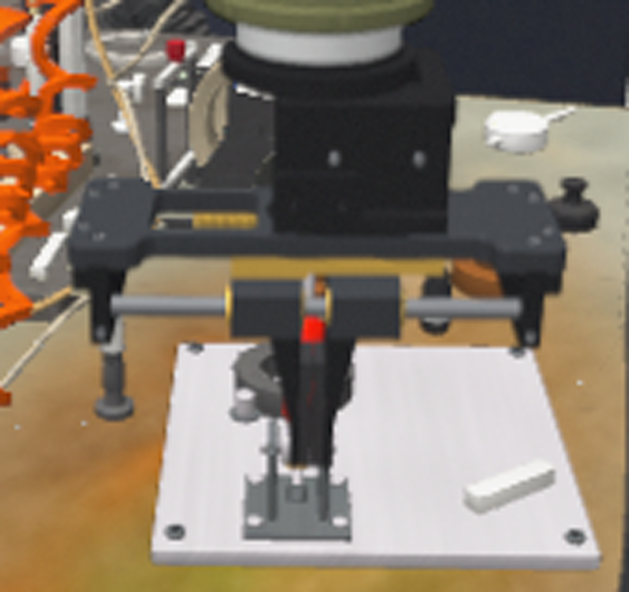

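The fingers are lined up with the red handle in x, so I'll push toward -y.

```bash
python3 -m crank '[{"x":0.002,"y":0.01,"z":-0.003,"ax":0,"ay":0,"az":0,"claw":1},{"x":0.002,"y":0.02,"z":-0.003,"ax":0,"ay":0,"az":0,"claw":1},{"x":0.002,"y":0.03,"z":-0.003,"ax":0,"ay":0,"az":0,"claw":1},{"x":0.002,"y":0.038,"z":-0.003,"ax":0,"ay":0,"az":0,"claw":1},{"x":0.002,"y":0.042,"z":-0.003,"ax":0,"ay":0,"az":0,"claw":1}]'
python3 -m crank '[{"x":0,"y":0.003,"z":0,"ax":0,"ay":0,"az":0,"claw":1},{"x":0,"y":0.006,"z":0,"ax":0,"ay":0,"az":0,"claw":1},{"x":0,"y":0.009,"z":0,"ax":0,"ay":0,"az":0,"claw":1},{"x":0,"y":0.012,"z":0,"ax":0,"ay":0,"az":0,"claw":1},{"x":0,"y":0.015,"z":0,"ax":0,"ay":0,"az":0,"claw":1}]'
python3 -m crank '[{"x":0,"y":0.003,"z":0,"ax":0,"ay":0,"az":0,"claw":1},{"x":0,"y":0.006,"z":0,"ax":0,"ay":0,"az":0,"claw":1},{"x":0,"y":0.009,"z":0,"ax":0,"ay":0,"az":0,"claw":1},{"x":0,"y":0.012,"z":0,"ax":0,"ay":0,"az":0,"claw":1},{"x":0,"y":0.015,"z":0,"ax":0,"ay":0,"az":0,"claw":1}]'
python3 -c "
from h import *
go(0,.12,.123,0)"
```

```text
time: 9.15
ee_pos: [0.5133, 0.3073, 0.1272]
eef_rot: [0.994, 0.113, 0.001, -0.0]
ft_force: [0.5, -0.9, 0.2]
width: 0.0005
time: 9.57
ee_pos: [0.5153, 0.2946, 0.1258]
eef_rot: [0.993, 0.114, -0.0, -0.0]
ft_force: [0.7, 0.0, 0.3]
width: 0.0007
time: 9.98
ee_pos: [0.5179, 0.2831, 0.127]
eef_rot: [0.993, 0.115, 0.0, -0.002]
ft_force: [-4.6, 8.1, 7.2]
width: 0.0006
t 9.98 fix now 0.0022 0.1805 0.127 F [-4.6  8.1  7.2] shift [-0.0022  0.0605  0.0038] turn/2 [-0.002 -0.     0.   ]
```

```bash
python3 -m crank '[{"x":0,"y":0.003,"z":0,"ax":0,"ay":0,"az":0,"claw":1},{"x":0,"y":0.006,"z":0,"ax":0,"ay":0,"az":0,"claw":1},{"x":0,"y":0.009,"z":0,"ax":0,"ay":0,"az":0,"claw":1},{"x":0,"y":0.012,"z":0,"ax":0,"ay":0,"az":0,"claw":1},{"x":0,"y":0.014,"z":0,"ax":0,"ay":0,"az":0,"claw":1}]'
python3 -m crank '[{"x":0,"y":0.003,"z":0,"ax":0,"ay":0,"az":0,"claw":1},{"x":0,"y":0.006,"z":0,"ax":0,"ay":0,"az":0,"claw":1},{"x":0,"y":0.009,"z":0,"ax":0,"ay":0,"az":0,"claw":1},{"x":0,"y":0.012,"z":0,"ax":0,"ay":0,"az":0,"claw":1},{"x":0,"y":0.015,"z":0,"ax":0,"ay":0,"az":0,"claw":1}]'
python3 -c "
from h import *
go(0,.12,.123,0)"
```

```text
time: 10.4
ee_pos: [0.5214, 0.2681, 0.1266]
eef_rot: [0.993, 0.115, 0.0, -0.001]
ft_force: [-3.3, 3.6, 4.4]
width: 0.0005
time: 10.82
ee_pos: [0.5252, 0.2518, 0.126]
eef_rot: [0.993, 0.114, 0.0, -0.0]
ft_force: [-1.3, 1.5, 1.2]
width: 0.0006
t 10.82 fix now 0.0022 0.1485 0.126 F [-1.3  1.5  1.2] shift [-0.0021  0.0285  0.003 ] turn/2 [-0.    -0.    -0.001]
```

```bash
python3 -m crank '[{"x":0,"y":0.003,"z":0,"ax":0,"ay":0,"az":0,"claw":1},{"x":0,"y":0.006,"z":0,"ax":0,"ay":0,"az":0,"claw":1},{"x":0,"y":0.009,"z":0,"ax":0,"ay":0,"az":0,"claw":1},{"x":0,"y":0.012,"z":0,"ax":0,"ay":0,"az":0,"claw":1},{"x":0,"y":0.015,"z":0,"ax":0,"ay":0,"az":0,"claw":1}]'
python3 -m crank '[{"x":0,"y":0.003,"z":0,"ax":0,"ay":0,"az":0,"claw":1},{"x":0,"y":0.006,"z":0,"ax":0,"ay":0,"az":0,"claw":1},{"x":0,"y":0.008,"z":0,"ax":0,"ay":0,"az":0,"claw":1},{"x":0,"y":0.01,"z":0,"ax":0,"ay":0,"az":0,"claw":1},{"x":0,"y":0.01,"z":0,"ax":0,"ay":0,"az":0,"claw":1}]'
python3 - <<'E'
from h import *
go(0,.25,.123,0)
c=camera("side"); im=c["color"]; cv2.imwrite("pics/j.png",cv2.resize(im[130:290,180:350],None,fx=3.7,fy=3.7,interpolation=cv2.INTER_CUBIC))
E
```

```text
time: 11.23
ee_pos: [0.5289, 0.2363, 0.1257]
eef_rot: [0.994, 0.113, -0.0, 0.0]
ft_force: [-0.7, -0.2, 0.4]
width: 0.0006
time: 11.65
ee_pos: [0.5312, 0.2268, 0.1259]
eef_rot: [0.994, 0.113, 0.0, 0.0]
ft_force: [-0.5, 0.3, 0.3]
width: 0.0006
t 11.65 fix now 0.0022 0.1227 0.1259 F [-0.5  0.3  0.3] shift [-0.0026 -0.1273  0.0029] turn/2 [ 0.    -0.    -0.002]
```

View pics/j.png

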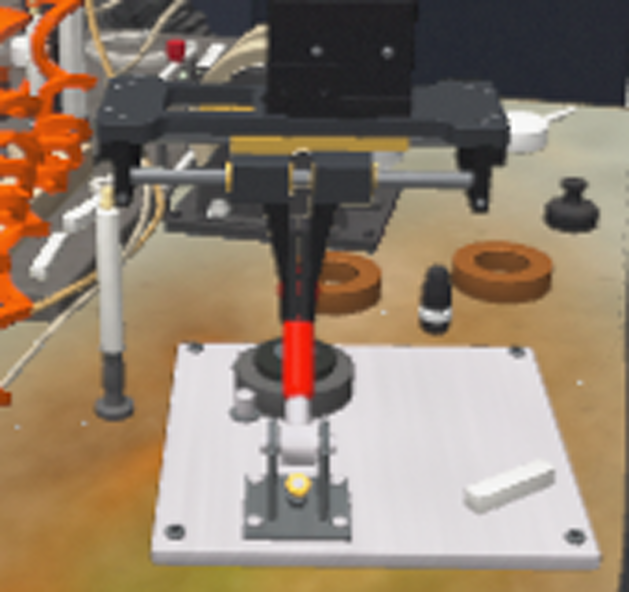

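The clamp has snapped shut: in the side crop the black pad at (290,360) lies on the ring, the handle is over, and the tool feels no force. I'll back out the way I came in and check.

```bash
python3 -m crank '[{"x":0,"y":-0.01,"z":0,"ax":0,"ay":0,"az":0,"claw":1},{"x":0,"y":-0.04,"z":0,"ax":0,"ay":0,"az":0,"claw":1},{"x":0,"y":-0.07,"z":-0.02,"ax":0,"ay":0,"az":0,"claw":1},{"x":0,"y":-0.1,"z":-0.05,"ax":0,"ay":0,"az":0,"claw":1},{"x":0,"y":-0.12,"z":-0.08,"ax":0,"ay":0,"az":0,"claw":1}]'
python3 -m crank '[{"x":0,"y":-0.04,"z":-0.02,"ax":0,"ay":0,"az":0,"claw":1},{"x":-0.02,"y":-0.08,"z":-0.03,"ax":0,"ay":0,"az":0,"claw":1},{"x":-0.05,"y":-0.11,"z":-0.03,"ax":0,"ay":0,"az":0,"claw":1},{"x":-0.08,"y":-0.12,"z":-0.03,"ax":0,"ay":0,"az":0,"claw":1},{"x":-0.08,"y":-0.12,"z":-0.03,"ax":0,"ay":0,"az":0,"claw":1}]'
python3 - <<'E'
from h import *
go(0,.25,.123,0)
a=cv2.resize(camera("top")["color"][150:280,170:300],(520,520),interpolation=cv2.INTER_CUBIC)
c=camera("side"); b=cv2.resize(c["color"][200:300,220:290],(280,400),interpolation=cv2.INTER_CUBIC)
o=np.zeros((520,800,3),np.uint8); o[:,:520]=a; o[:400,520:]=b; cv2.imwrite("pics/k.png",o)
E
```

```text
time: 12.12
ee_pos: [0.5013, 0.348, 0.206]
eef_rot: [0.993, 0.115, -0.001, -0.0]
ft_force: [0.7, 0.7, 0.9]
width: 0.0004
time: 12.53
ee_pos: [0.3898, 0.4488, 0.2361]
eef_rot: [0.993, 0.119, -0.002, -0.001]
ft_force: [-0.3, 0.6, -0.5]
width: 0.0003
t 12.53 fix now -0.0846 0.3712 0.2361 F [-0.3  0.6 -0.5] shift [0.0839 0.1223 0.1124] turn/2 [-0.001  0.002  0.005]
```

View pics/k.png

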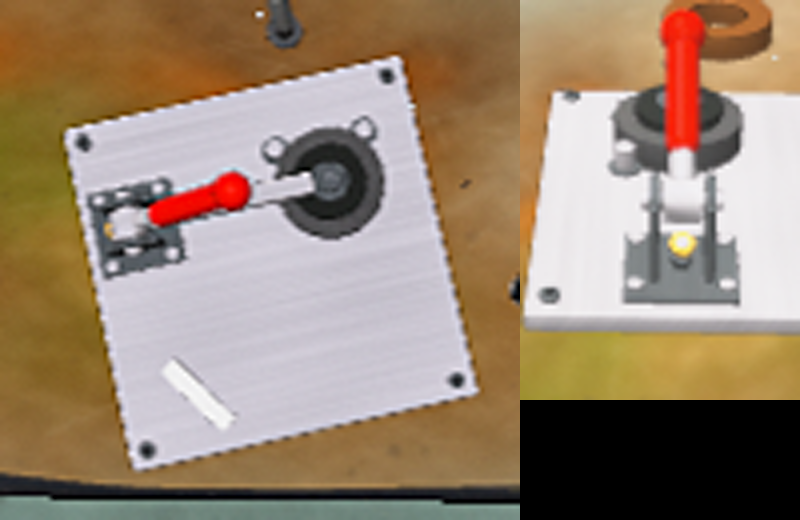

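The pad is centred on the ring at (330,182), and the ring still touches both pins at (275,150) and (363,129). The bar and plug are where they started and the robot is clear, so I'm handing in.

```bash
python3 -c "
from bench import close_job
print(close_job())"
```

```text
the job is handed in; nothing more can be done
None
```

The ring is home against both pins and the clamp is shut on it. I handed the job in at about 12.6 s of the 51 s limit; the hand-in gives no verdict.

- **Ring:** I pushed it with the shut fingertips until it stopped. The wrist force was 2–4 N while it slid and about 14 N (12 N of that horizontal) when it stopped. A top view before I touched the clamp showed ring-to-pin distances of about 42 mm, as they should be.
- **Clamp:** I pushed the red handle inward from outside. The force was about 12 N at the first reading in contact, then fell to nearly zero as the clamp snapped over.
- **Last checks:** The final top and side views show the pad centred on the ring, the ring still against both pins, and the bar and plug where they started. The arm was clear, with under 1 N at the wrist.
- **Not measured:** I couldn't read the pad's force on the ring or the clamp angle directly; I judged both from the pictures. The forces above are readings at the end of each move, so brief peaks between them weren't seen.
- **Disagreements:** The first wrist-camera estimate put the pins about 7 mm short of their given position. The top camera agreed with the given layout to about 3 mm, so I used that.
- **Refused command:** My first move was refused because keys were missing from the rows. Nothing moved.

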